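# Child-lock the nursery drawer

## Robot

A 7-joint arm with a two-finger parallel gripper is mounted at the origin on the work surface. World frame = base frame: x ahead of the robot, y to its left, z up, the work surface at z = 0. Lengths are in m, angles in rad, forces in N, time in s.
With the tool pointing down it reaches from about 0.375 to 0.925 m from the base axis. Payload 3.1 kg.
Tool frame: the origin (TCP) lies on the centre line of the jaws, within the pads' length; the fingertips stand 17 mm ahead of it and the grasp point (between the pads) lies 2 mm behind it; z points along the fingers, x is the direction in which the jaws open and shut, and the axes are right-handed (so a half turn about z gives the same grasp; the last joint's range is limited). The gripper opens to 85 mm and grips with 20 to 120 N. Pads are 22 mm wide; open, the fingers measure 114 mm over their backs; the gripper's body (76 mm by 85 mm) begins 54 mm behind the grasp point. The pads swing forward as they close: fully open they stand 13 mm farther back than shut.
Start: joints at [-1.415, 0.383, 0.044, 1.598, -0.018, 1.161, -0.05], TCP at [0.163, 0.629, 0.248] pointing down, gripper open.
Joint ranges: [-2.61, 2.61], [-0.41, 2.15], [-1.48, 1.57], [0, 2.5], [-1.57, 4.71], [0.05, 1.97], [-2.85, 2.85]. Speed limits (rad/s): [2.79, 2.79, 3.14, 3.14, 3.14, 3.14, 3.14].

## Interface

Orientations are given as a unit quaternion [w, x, y, z].
In Python, from cell import telemetry, viewer, order gives the robot as it stands.
- The arm moves only by the tool servo_tool, never from a script. Its argument "deltas" is a list of rows, each an object with "translation": the shift along the tool's x, y, z in units of 0.075 m (1.0 is 0.075 m), a list of three; "spin": the turn about the tool's z in units of pi rad (1.0 is pi rad). In form: [{"translation": [tx, ty, tz], "spin": spin}, ...]. A call has 1 to 5 rows; each row shifts and turns the commanded pose from where the row before left it, along the tool's axes as they then stand; what a row does not reach is not made up. A row lasts 1/8 s, in which the tool goes at most 62.5 mm and 10.7 degrees, less where a joint would pass 70% of its speed; a pose out of reach is approached as far as the arm can. A call with a number of a shift or a turn outside -1 to 1 is refused whole. A call with a gripper value outside its range is refused whole. "grip" is the opening, from 0 (shut) to 1 (fully open), set as the call begins (left out, the last holds). The fingers move at their own pace and stop on an object; "newtons" is the grip in N (left out, the last holds). Time passes only in rows, so rows that do not move let the fingers close. It gives the time, the measured TCP pose, the force and the opening at its end, in the units of the state.
- telemetry.state(): the state, without advancing time (a new reading comes with each control period).
- viewer.camera(name): name is "scene" or "top" or "wrist"; returns the picture (400x640x3 uint8, red, green, blue); there is no depth.
- viewer.get_calibration(name): a dict with "vfov" (degrees; the focal length in pixels is half the picture's height over the tangent of half this angle, whatever the lens; pixels are square), "cx", "cy" (the principal point, pixels), "rvec" (rotation vector, rad) and "tvec" (3), from world to camera coordinates, as OpenCV has them; the wrist camera has in their place "tool_from_camera" (4x4, takes a point from camera to tool coordinates, whose origin is the TCP and whose axes are the tool frame's). Camera axes: x right, y down, z forward; pixel columns grow to the right and rows downward; lengths in m; the calibration is good to about 2 mm. A picture is of the moment at which its call begins: read the wrist's pose just before it. get_calibration takes no time and is no camera call.
- order.job_done(): hands the job in, once; it reports no verdict.
The state is a dict: "time": time; "q": joint angles; "joint_velocities": joint speeds; "joint_torque": joint torques, N m; "tcp_pos": TCP position; "orientation": TCP orientation; "force": force on the tool from outside, world axes, zero at the start; "wrist_torque": the same for the moment, N m; "grip_width": opening from 0.0 (shut) to 1.0 (fully open).
Only numpy, scipy, OpenCV 4.12 (cv2) and the standard library are available. Lean on these libraries where they do the work, as an engineer would, in place of code of your own. Each camera call takes 0.05 s, during which the arm holds its last target.

## Task

Push the drawer fully shut, then lock it with the round child-lock knob on top of the shelf: pull the knob up, turn it clockwise (the unmarked locked place is somewhere between a quarter and half a turn on), feel for the place where it sinks in, and push it fully home there. Leave the toys where they stand and let go of the knob.

Things in the scene. Friction and masses are not known exactly. Their poses are not given: they have to be found in the camera images.
- shelf: sky-blue pine shelf unit that cannot move, 240 (its x) x 520 (its y) x 120 mm high; origin at the centre of its underside, z up, -x is the drawer side facing the robot. The deck's top is at z = 120 mm, the carcass front is the plane x = -120 mm.
- drawer (a joint): how far the shallow drawer is out, m: 0 is fully shut (a firm stop), up to 0.10; it slides along the shelf's -x and needs about 2 N to push.
- drawer_front (a point): middle of the top edge of the drawer panel's outer face (moves with the drawer). The panel is 440 mm wide along the shelf's y, 14 mm thick and reaches from 19 to 101 mm above the table; shut, its outer face stands 14 mm in front of the carcass, so it can be pushed by the face from outside until it stops.
- drawer_knob (a point): tip of the drawer's turned round knob, at the middle of the panel, 34 mm across, 32 mm long, its axis 60 mm above the table.
- lock_grip (a point): on the axis of the child-lock knob on the deck (at shelf x = -65 mm; its place along the shelf's y varies). The knob is a plain upright wooden cylinder 40 mm across and 30 mm high with a thin rib on top; this point is 16 mm above its lower face and 14 mm below its top, 36 mm above the deck when the knob is in. Below it is a round wooden base 68 mm across and 12 mm high; when the knob is in there are 8 mm between base and knob.
- lock_lift (a joint): how far the lock knob is pulled up, m: 0 fully in, 0.012 fully pulled. Moving it takes about 4 N either way and it stays where it is left. It turns only when up by more than 8 mm; away from its seats it cannot be pushed below 8 mm (it meets a ledge: do not press much over 15 N).
- lock_turn (a joint): how far the lock knob is turned clockwise seen from above, rad: 0 is the open seat where it starts; its stop is at 2.9. There is one more seat, the locked one, unmarked and different each time, between 1.6 and 2.6 rad: only within about 0.09 rad either side of it does the knob go down past the ledge. Turning takes about 0.06 N m. In the locked seat its bolt holds the drawer: shut if it was shut, ajar if it was ajar.
- roof: bystander toy on the shelf's deck: faded red triangular wooden roof block, 64 x 34 x 34 mm high; origin at the centre of its underside. Leave it alone.
- brick1: bystander toy on the shelf's deck: plain wooden brick 60 x 30 x 22 mm; origin at the centre of its underside. Leave it alone.
- brick2: bystander toy on the shelf's deck: plain wooden brick 60 x 30 x 22 mm; origin at the centre of its underside. Leave it alone.
- brick3: bystander toy on the shelf's deck: plain wooden brick 60 x 30 x 22 mm; origin at the centre of its underside. Leave it alone.
- brick4: bystander toy on the shelf's deck: plain wooden brick 60 x 30 x 22 mm; origin at the centre of its underside. Leave it alone.
- duck: bystander toy on the shelf's deck: yellow wooden duck on wheels, about 85 x 45 x 76 mm high; origin at the centre of its underside. Leave it alone.
- spintop: bystander toy on the shelf's deck: striped tin spinning top standing on its foot, 67 mm across, 79 mm high; origin at the centre of its underside. Leave it alone.

How it is judged:
By the outcome, as a careful person would: the job done as asked, in the order asked, and still so for the second after the job is handed in, with the robot touching nothing.
It also fails if it takes over 67 s, if anything falls off the work surface, if the arm or the gripper's body presses on something with over 40 N, if the wrist force passes 120 N, or if a joint passes its speed limit or range.

## Working session

There is one attempt and no reset: what is moved stays moved. The work goes in short steps, Python scripts to look and compute and a tool call to move; the robot and the scene stay as the last step left them, time stands still between calls to the robot, and variables do not carry over. Pictures are saved under pics/ and viewed, and the job is handed in when it is done.

Besides the shell and the picture viewer there is one more tool, called after "Call:" in YAML: its name, and indented under it one key for each argument. servo_tool: Moves the arm, as the interface text tells. Its arguments: {"type":"object","properties":{"deltas":{"type":"array","items":{"type":"object","properties":{"translation":{"type":"array","items":{"type":"number","minimum":-1,"maximum":1}},"spin":{"type":"number","minimum":-1,"maximum":1}}}},"grip":{"type":"number"},"newtons":{"type":"number"}},"required":["deltas"]}

```bash
mkdir -p pics; ls; python3 - <<'E'
from cell import telemetry, viewer
import cv2
s=telemetry.state(); print(s)
for n in("scene","top","wrist"):
    c=viewer.get_calibration(n); print(n,c)
    im=viewer.camera(n); cv2.imwrite(f"pics/{n}0.png",im[:,:,::-1])
E
```

```text
pics
{'time': 0.0, 'q': array([-1.41478561,  0.38387487,  0.04383525,  1.59960091, -0.01791226,
        1.16120501, -0.04989862]), 'joint_velocities': array([-0.00029488,  0.00084837, -0.00078296,  0.00112729, -0.00021816,
       -0.00115265, -0.0003571 ]), 'joint_torque': array([-6.48821583e-05, -4.33467722e+01,  1.02447622e+00, -2.49514157e+01,
        1.05791807e-02,  1.11411890e-02,  4.64420310e-06]), 'tcp_pos': array([0.16298361, 0.62828957, 0.24684889]), 'orientation': array([ 0.00087743,  0.79089187,  0.61195443, -0.00102308]), 'force': array([0.77338611, 0.13142437, 0.10516602]), 'wrist_torque': array([-0.01658901, -0.04805306,  0.00298308]), 'grip_width': 1.002470105798842}
scene {'vfov': 46.69165579732649, 'cx': 321.3362396623752, 'cy': 201.75222732968106, 'rvec': array([ 0.97710299,  2.32282234, -1.14458767]), 'tvec': array([ 0.4123185 , -0.19229079,  1.54478276])}
top {'vfov': 54.83655352519538, 'cx': 322.4569719148546, 'cy': 196.56785198186617, 'rvec': array([ 2.09080793, -2.10977769,  0.25333252]), 'tvec': array([0.03287317, 0.67661616, 0.76438588])}
wrist {'vfov': 59.87307249391209, 'cx': 321.1499920069535, 'cy': 201.42059883423897, 'tool_from_camera': array([[ 9.99999984e-01, -1.47233358e-04,  9.98429103e-05,
        -1.03952801e-03],
       [ 1.13446235e-04,  9.60118863e-01,  2.79592125e-01,
        -7.07122422e-02],
       [-1.37026349e-04, -2.79592109e-01,  9.60118864e-01,
        -1.26392216e-01],
       [ 0.00000000e+00,  0.00000000e+00,  0.00000000e+00,
         1.00000000e+00]])}
```

View pics/scene0.png

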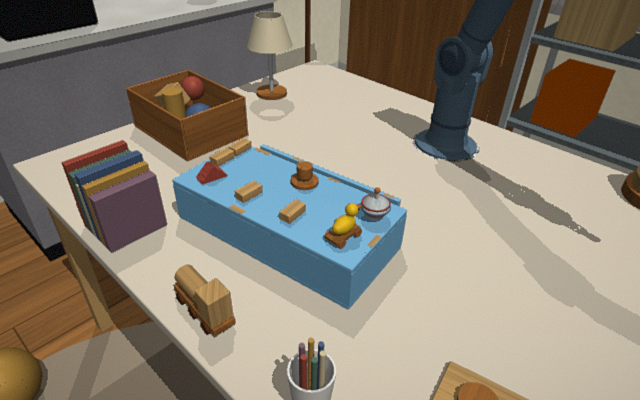

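View pics/top0.png

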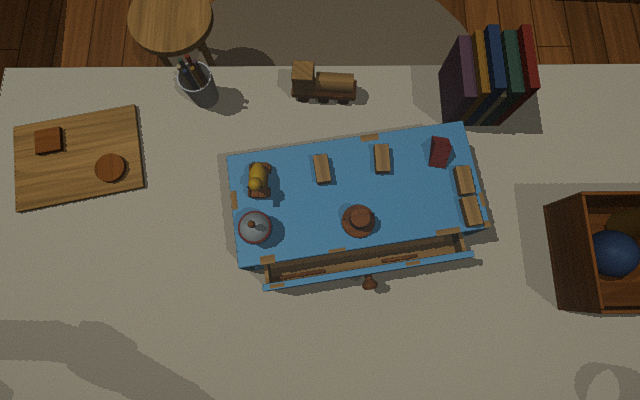

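View pics/wrist0.png

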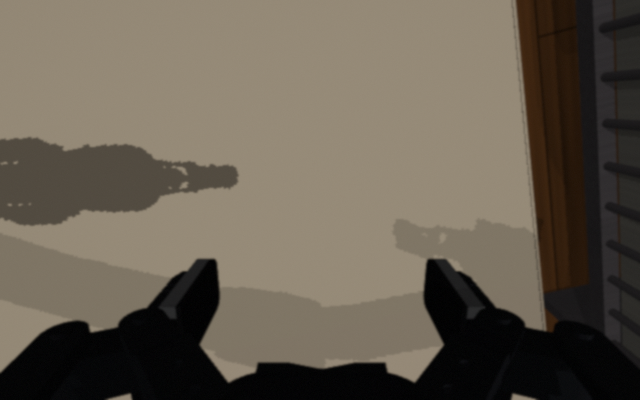

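The scene view shows the blue shelf with the drawer ajar. In the top view the deck corners are near (228,156), (465,123), (487,226) and (238,264), the lock knob is near (359,220), and the drawer panel runs along (263,288)-(473,255). The drawer knob is near (369,283). The wrist view shows only bare table.

```bash
cat > h.py <<'E'
import numpy as np, cv2
from cell import telemetry, viewer
from scipy.spatial.transform import Rotation as R
def cam(n,st=None):
    c=viewer.get_calibration(n); f=200/np.tan(np.radians(c['vfov'])/2)
    K=np.array([[f,0,c['cx']],[0,f,c['cy']],[0,0,1]])
    if n=='wrist':
        w,x,y,z=st['orientation'];T=np.eye(4);T[:3,:3]=R.from_quat([x,y,z,w]).as_matrix();T[:3,3]=st['tcp_pos']
        M=T@c['tool_from_camera']; Rc=M[:3,:3].T; t=-Rc@M[:3,3]
    else:
        Rc=R.from_rotvec(c['rvec']).as_matrix(); t=np.array(c['tvec'])
    return K,Rc,t
def ray(C,u,v):
    K,Rc,t=C; d=Rc.T@np.linalg.solve(K,[u,v,1]); return -Rc.T@t,d
def onz(C,u,v,z):
    o,d=ray(C,u,v); return o+d*(z-o[2])/d[2]
def proj(C,P):
    K,Rc,t=C; p=K@(Rc@np.asarray(P)+t); return p[:2]/p[2]
E
python3 - <<'E'
from h import *
im=cv2.imread('pics/top0.png'); hsv=cv2.cvtColor(im,cv2.COLOR_BGR2HSV)
C=cam('top'); print('camcentre',ray(C,0,0)[0])
m=cv2.inRange(hsv,(95,90,90),(115,255,255))
n,l,st,ce=cv2.connectedComponentsWithStats(m)
for i in range(1,n):
    if st[i,4]>150:
        cs,_=cv2.findContours((l==i).astype('uint8'),cv2.RETR_EXTERNAL,cv2.CHAIN_APPROX_NONE)
        r=cv2.minAreaRect(np.vstack(cs)); b=cv2.boxPoints(r); print(st[i],r)
        z=.12 if st[i,4]>5000 else .101
        P=np.array([onz(C,*p,z) for p in b]); print(b.round(1).tolist(),P.round(4).tolist(),np.linalg.norm(P-np.roll(P,1,0),axis=1).round(3))
for u,v,z in((360,213,.170),(359,220,.132),(369,283,.06)): print(onz(C,u,v,z))
z=cv2.resize(im[110:310,210:510],None,fx=2.6,fy=2.6,interpolation=cv2.INTER_CUBIC); cv2.imwrite('pics/topz.png',z)
E
```

```text
camcentre [0.4815182  0.03301709 0.90012552]
[  227   121   262   147 20105] ((355.661376953125, 193.07579040527344), (112.29371643066406, 254.0577392578125), 81.46923065185547)
[[221.6999969482422, 156.39999389648438], [473.0, 118.69999694824219], [489.6000061035156, 229.8000030517578], [238.39999389648438, 267.3999938964844]] [[0.757, 0.2408, 0.12], [0.8397, -0.3042, 0.12], [0.5946, -0.3138, 0.12], [0.5236, 0.1959, 0.12]] [0.238 0.551 0.245 0.515]
[407 250  67  17 361] ((439.8893737792969, 258.3203430175781), (6.381117343902588, 67.39193725585938), 80.7538833618164)
[[406.1000061035156, 260.6000061035156], [472.6000061035156, 249.8000030517578], [473.70001220703125, 256.1000061035156], [407.1000061035156, 266.8999938964844]] [[0.5353, -0.1434, 0.101], [0.5561, -0.2824, 0.101], [0.5432, -0.2833, 0.101], [0.5225, -0.1448, 0.101]] [0.013 0.141 0.013 0.14 ]
[263 261 146  30 855] ((335.49676513671875, 275.4800109863281), (6.46122932434082, 147.7837371826172), 80.66500091552734)
[[262.1000061035156, 284.29998779296875], [407.8999938964844, 260.29998779296875], [408.8999938964844, 266.70001220703125], [263.1000061035156, 290.70001220703125]] [[0.4907, 0.1507, 0.101], [0.5358, -0.1471, 0.101], [0.5229, -0.1485, 0.101], [0.4781, 0.1482, 0.101]] [0.013 0.301 0.013 0.3  ]
[ 0.62213159 -0.04462295  0.17      ]
[ 0.61508243 -0.04617926  0.132     ]
[ 0.49161133 -0.07059652  0.06      ]
```

View pics/topz.png

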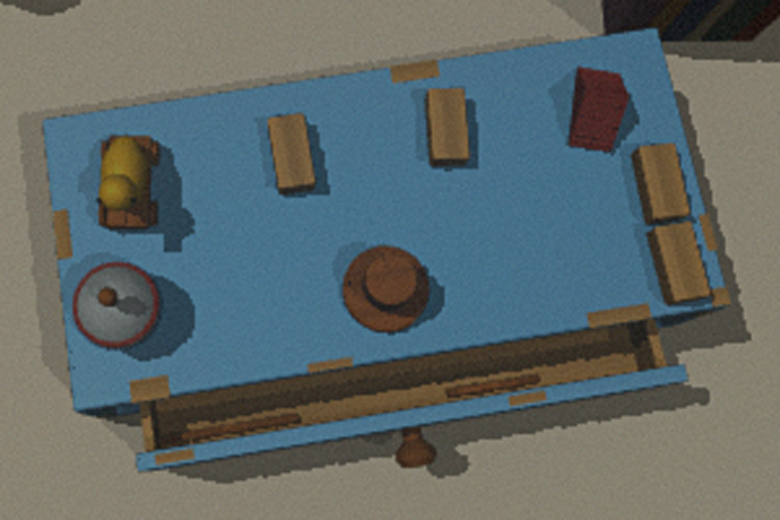

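```bash
cat >> h.py <<'E'
YAW=0.1497
ex=np.array([np.cos(YAW),np.sin(YAW),0]); ey=np.array([-np.sin(YAW),np.cos(YAW),0])
def togo(p,yaw):   # yaw of tool x, deg
    s=telemetry.state(); w,x,y,z=s['orientation']; M=R.from_quat([x,y,z,w]).as_matrix()
    d=M.T@(np.asarray(p)-s['tcp_pos']); cy=np.degrees(np.arctan2(M[1,0],M[0,0]))
    sp=-((yaw-cy+180)%360-180)
    print('t',round(s['time'],2),'tcp',s['tcp_pos'].round(4),'yaw',round(cy,1),'tilt',M[:,2].round(3),'togo units',(d/.075).round(3),'spin units',round(sp/180,3),'q',s['q'].round(2),'F',s['force'].round(1),'T',s['wrist_torque'].round(2),'g',round(s['grip_width'],3))
E
python3 - <<'E'
from h import *
C=cam('top'); im=cv2.imread('pics/top0.png')
c=[(44,118),(656,30),(728,303),(75,410)]
for a,b in c:
    P=onz(C,a/2.6+210,b/2.6+110,.12); print(P.round(4),(P@ex).round(4),(P@ey).round(4))
hsv=cv2.cvtColor(im,cv2.COLOR_BGR2HSV)[180:245,325:395]
m=cv2.inRange(hsv,(0,90,30),(20,255,255)); n,l,st,ce=cv2.connectedComponentsWithStats(m); print(st,ce+[325,180])
P=onz(C,391/2.6+210,280/2.6+110,.170);print(P,P@ex,P@ey)
P=onz(C,386/2.6+210,289/2.6+110,.132);print(P,P@ex,P@ey)
togo([.40,.42,.25],98.6)
E
```

```text
[0.7591 0.2298 0.12  ] 0.7849 0.114
[ 0.8332 -0.2802  0.12  ] 0.7821 -0.4014
[ 0.6013 -0.3153  0.12  ] 0.5475 -0.4014
[0.5231 0.1949 0.12  ] 0.5463 0.1147
[[   0    0   70   65 3856]
 [   0    0    6    1    6]
 [  17   25   32   33  681]
 [  47   35    1    1    1]
 [  48   38    1    1    1]
 [  43   47    1    1    1]
 [  66   64    4    1    4]] [[360.02437759 210.58428423]
 [327.5        180.        ]
 [356.56828194 220.07488987]
 [372.         215.        ]
 [373.         218.        ]
 [368.         227.        ]
 [392.5        244.        ]]
[ 0.61294651 -0.04506699  0.17      ] 0.5993698761179768 -0.13597871775776457
[ 0.61273255 -0.04501725  0.132     ] 0.5991657290798051 -0.13589761933027183
t 0.15 tcp [0.163  0.6285 0.2472] yaw 75.5 tilt [-0.    -0.002 -1.   ] togo units [-1.898  3.756 -0.033] spin units -0.129 q [-1.41  0.38  0.04  1.6  -0.02  1.16 -0.05] F [-0.3  0.4  0.4] T [-0.   -0.05 -0.04] g 0.997
```

Call:
servo_tool:
  deltas:
    - {"translation": [-0.38,0.75,0]}
    - {"translation": [-0.38,0.75,0]}
    - {"translation": [-0.38,0.75,0]}
    - {"translation": [-0.38,0.75,0]}
    - {"translation": [-0.38,0.75,0]}
  grip: 0
  newtons: 40

```text
validation failed for argument at $.de...
```

```bash
python3 -c "
from h import *
togo([.42,.1,.25],98.6)"
```

```text
t 0.15 tcp [0.163  0.6285 0.2472] yaw 75.5 tilt [-0.    -0.002 -1.   ] togo units [-5.961  5.085 -0.025] spin units -0.129 q [-1.41  0.38  0.04  1.6  -0.02  1.16 -0.05] F [-0.3  0.4  0.4] T [-0.   -0.05 -0.04] g 0.997
```

Perhaps "spin" is required in each row.

Call:
servo_tool:
  deltas:
    - {"translation": [-0.38,0.75,0],"spin": 0}
    - {"translation": [-0.38,0.75,0],"spin": 0}
    - {"translation": [-0.38,0.75,0],"spin": 0}
    - {"translation": [-0.38,0.75,0],"spin": 0}
    - {"translation": [-0.38,0.75,0],"spin": 0}
  grip: 0
  newtons: 40

```text
time: 0.78
tcp_pos: [0.3987, 0.4208, 0.2481]
orientation: [-0.0, 0.791, 0.612, -0.0]
force: [-0.4, -0.8, -0.3]
grip_width: 0.002
```

```bash
python3 -c "
from h import *
togo([.42,.1,.25],98.6)"
```

```text
t 0.78 tcp [0.3987 0.4208 0.2481] yaw 75.5 tilt [-0. -0. -1.] togo units [-4.07   1.348 -0.026] spin units -0.128 q [-1.05  0.25  0.19  1.78 -0.05  1.12  0.48] F [-0.4 -0.8 -0.3] T [ 0.12 -0.04 -0.  ] g 0.002
```

Call:
servo_tool:
  deltas:
    - {"translation": [-0.78,0.26,0],"spin": 0}
    - {"translation": [-0.78,0.26,0],"spin": 0}
    - {"translation": [-0.78,0.26,0],"spin": 0}
    - {"translation": [-0.78,0.26,0],"spin": 0}
    - {"translation": [-0.78,0.26,0],"spin": 0}

```text
time: 1.4
tcp_pos: [0.4183, 0.1128, 0.2482]
orientation: [-0.0, 0.791, 0.612, 0.0]
force: [1.0, 0.2, 0.2]
grip_width: 0.001
```

```bash
python3 -c "
from h import *
togo([.46,-.135,.22],98.6)"
```

```text
t 1.4 tcp [0.4183 0.1128 0.2482] yaw 75.5 tilt [ 0.  0. -1.] togo units [-3.058  1.368  0.375] spin units -0.129 q [-0.77 -0.06  0.4   2.11  0.02  1.09  0.94] F [1.  0.2 0.2] T [-0.03 -0.05 -0.03] g 0.001
```

Call:
servo_tool:
  deltas:
    - {"translation": [-0.61,0.27,0.05],"spin": 0}
    - {"translation": [-0.61,0.27,0.05],"spin": 0}
    - {"translation": [-0.61,0.27,0.05],"spin": 0}
    - {"translation": [-0.61,0.27,0.1],"spin": 0}
    - {"translation": [-0.61,0.27,0.1],"spin": 0}

```text
time: 2.02
tcp_pos: [0.459, -0.1333, 0.2219]
orientation: [-0.0, 0.791, 0.612, 0.0]
force: [0.9, -0.7, -0.3]
grip_width: -0.0
```

Call:
servo_tool:
  deltas:
    - {"translation": [0,0,0],"spin": -0.045}
    - {"translation": [0,0,0],"spin": -0.045}
    - {"translation": [0,0,0],"spin": -0.038}
    - {"translation": [0,0,0],"spin": 0}

```text
time: 2.52
tcp_pos: [0.4588, -0.132, 0.2218]
orientation: [-0.0, 0.653, 0.757, -0.0]
force: [0.1, -0.1, 0.7]
grip_width: -0.004
```

```bash
python3 -c "
from h import *
p=.450*ex-.203*ey; p[2]=.08
togo(p,98.6)
s=telemetry.state();im=viewer.camera('wrist');cv2.imwrite('pics/w1.png',im[:,:,::-1])
im=viewer.camera('top');cv2.imwrite('pics/t1.png',im[:,:,::-1])"
```

```text
t 2.52 tcp [ 0.4588 -0.132   0.2218] yaw 98.4 tilt [-0.001  0.    -1.   ] togo units [-0.054  0.215  1.89 ] spin units -0.001 q [-0.46  0.08  0.69  2.05 -0.06  1.03  1.98] F [ 0.1 -0.1  0.7] T [ 0.02  0.02 -0.01] g -0.004
```

View pics/w1.png

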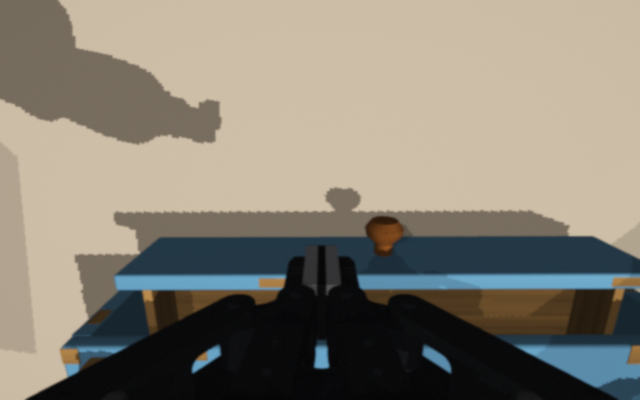

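View pics/t1.png

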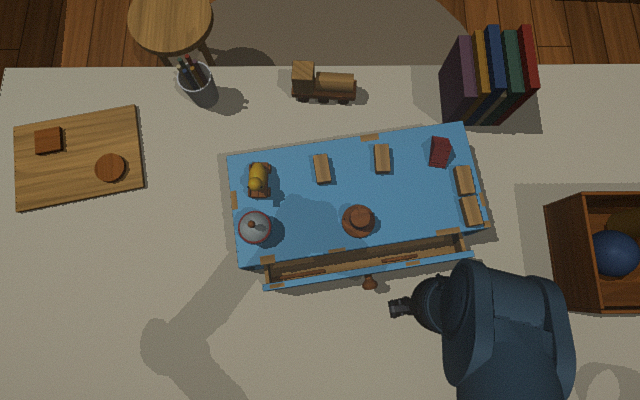

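The wrist view shows the closed fingers over the panel's right half. The panel's top edge is at v≈275-290, and the drawer knob is off to the side at (384,232). The top view agrees: the gripper is in front of the drawer, clear of its knob.

```bash
python3 -c "
from h import *
s=telemetry.state();C=cam('wrist',s)
for u,v,z in((200,275.5,.101),(500,275.5,.101),(117,275.5,.101),(384,222,.06)):
  P=onz(C,u,v,z);print(P.round(4),P@ex,P@ey)
p=.455*ex-.203*ey; p[2]=.08
togo(p,98.6)
"
```

```text
[ 0.5342 -0.2187  0.101 ] 0.49564310923908955 -0.29590988477105606
[0.4996 0.016  0.101 ] 0.49643206214355456 -0.05869683381755309
[ 0.5438 -0.2836  0.101 ] 0.4954248404860374 -0.3615363582225211
[ 0.4823 -0.0736  0.06  ] 0.46592521178809 -0.1447230125111913
t 2.62 tcp [ 0.4589 -0.1319  0.2219] yaw 98.4 tilt [-0.  0. -1.] togo units [-0.054  0.279  1.892] spin units -0.001 q [-0.46  0.08  0.69  2.05 -0.06  1.03  1.98] F [-0.3  0.   0.1] T [-0.05 -0.01 -0.02] g 0.004
```

Call:
servo_tool:
  deltas:
    - {"translation": [-0.05,0,0.4],"spin": 0}
    - {"translation": [0,0,0.5],"spin": 0}
    - {"translation": [0,0,0.5],"spin": 0}
    - {"translation": [0,0,0.48],"spin": 0}
    - {"translation": [0,0.2,0],"spin": 0}

```text
time: 3.25
tcp_pos: [0.471, -0.133, 0.0784]
orientation: [-0.003, 0.654, 0.757, -0.002]
force: [0.4, 0.2, 0.2]
grip_width: 0.001
```

Call:
servo_tool:
  deltas:
    - {"translation": [0,0.2,0],"spin": 0}
    - {"translation": [0,0.15,0],"spin": 0}
    - {"translation": [0,0.1,0],"spin": 0}
    - {"translation": [0,0.1,0],"spin": 0}
    - {"translation": [0,0.1,0],"spin": 0}

```text
time: 3.88
tcp_pos: [0.5225, -0.1263, 0.0811]
orientation: [-0.0, 0.653, 0.757, -0.0]
force: [-1.1, -0.5, 1.6]
grip_width: 0.003
```

```bash
python3 -c "
from h import *
p=.520*ex-.203*ey; p[2]=.08
togo(p,98.6)
"
```

```text
t 3.88 tcp [ 0.5225 -0.1263  0.0811] yaw 98.5 tilt [-0.001  0.    -1.   ] togo units [-0.002  0.296  0.015] spin units -0.001 q [-0.34  0.45  0.6   2.01 -0.35  0.78  2.18] F [-1.1 -0.5  1.6] T [-0.02  0.32 -0.06] g 0.003
```

Call:
servo_tool:
  deltas:
    - {"translation": [0,0.06,0],"spin": 0}
    - {"translation": [0,0.06,0],"spin": 0}
    - {"translation": [0,0.05,0],"spin": 0}
    - {"translation": [0,0.04,0],"spin": 0}
    - {"translation": [0,0.04,0],"spin": 0}

```text
time: 4.5
tcp_pos: [0.5413, -0.1235, 0.0809]
orientation: [-0.0, 0.653, 0.758, -0.0]
force: [-1.7, 0.1, 0.4]
grip_width: -0.0
```

Call:
servo_tool:
  deltas:
    - {"translation": [0,0.03,0],"spin": 0}
    - {"translation": [0,0.02,0],"spin": 0}

```text
time: 4.75
tcp_pos: [0.545, -0.1229, 0.081]
orientation: [-0.0, 0.653, 0.758, -0.0]
force: [-1.8, -0.2, 0.8]
grip_width: 0.003
```

Call:
servo_tool:
  deltas:
    - {"translation": [0,0.03,0],"spin": 0}
    - {"translation": [0,0,0],"spin": 0}

```text
time: 5.0
tcp_pos: [0.5458, -0.1228, 0.0809]
orientation: [-0.001, 0.653, 0.757, -0.001]
force: [-5.7, -0.5, 3.5]
grip_width: -0.002
```

```bash
python3 -c "
from h import *
p=.520*ex-.203*ey; p[2]=.08
togo(p,98.6)
"
```

```text
t 5.0 tcp [ 0.5458 -0.1228  0.0809] yaw 98.5 tilt [-0.003  0.001 -1.   ] togo units [-0.002 -0.018  0.012] spin units -0.001 q [-0.34  0.49  0.59  1.96 -0.37  0.8   2.17] F [-5.7 -0.5  3.5] T [-0.02  0.93  0.04] g -0.002
```

Call:
servo_tool:
  deltas:
    - {"translation": [0,0.03,0],"spin": 0}
    - {"translation": [0,0,0],"spin": 0}

```text
time: 5.25
tcp_pos: [0.5458, -0.1228, 0.0806]
orientation: [-0.003, 0.653, 0.757, -0.002]
force: [-9.6, -0.4, 7.8]
grip_width: 0.001
```

Call:
servo_tool:
  deltas:
    - {"translation": [0,0.02,0],"spin": 0}
    - {"translation": [0,0,0],"spin": 0}

```text
time: 5.5
tcp_pos: [0.5457, -0.1228, 0.0803]
orientation: [-0.005, 0.653, 0.757, -0.003]
force: [-11.1, -0.8, 9.6]
grip_width: 0.004
```

```bash
python3 -c "
from h import *
p=.520*ex-.203*ey; p[2]=.08
togo(p,98.6)
"
```

```text
t 5.5 tcp [ 0.5457 -0.1228  0.0803] yaw 98.4 tilt [-0.011  0.002 -1.   ] togo units [-0.002 -0.017  0.005] spin units -0.001 q [-0.34  0.49  0.59  1.95 -0.37  0.81  2.17] F [-11.1  -0.8   9.6] T [-0.01  2.06  0.05] g 0.004
```

Firm stop (11 N with no travel). I'll back off, lift, then open the gripper and look.

Call:
servo_tool:
  deltas:
    - {"translation": [0,-0.3,0],"spin": 0}
    - {"translation": [0,-0.4,0],"spin": 0}
    - {"translation": [0,0,-0.6],"spin": 0}
    - {"translation": [0,0,-0.7],"spin": 0}
    - {"translation": [0,0,-0.7],"spin": 0}

```text
time: 6.12
tcp_pos: [0.5, -0.1294, 0.2329]
orientation: [0.001, 0.653, 0.758, 0.001]
force: [1.2, 1.1, 0.2]
grip_width: 0.003
```

Call:
servo_tool:
  deltas:
    - {"translation": [0.3,0,-0.5],"spin": 0}
    - {"translation": [0.5,0,0],"spin": 0}
    - {"translation": [0,0,0],"spin": 0}
    - {"translation": [0,0,0],"spin": 0}
  grip: 1

```text
time: 6.62
tcp_pos: [0.4906, -0.0705, 0.2687]
orientation: [0.001, 0.653, 0.758, 0.0]
force: [0.4, -0.2, -0.7]
grip_width: 0.844
```

```bash
python3 -c "
from h import *
p=.600*ex-.136*ey; p[2]=.25
togo(p,98.6)
s=telemetry.state();im=viewer.camera('wrist');cv2.imwrite('pics/w2.png',im[:,:,::-1])
im=viewer.camera('top');cv2.imwrite('pics/t2.png',im[:,:,::-1])
im=viewer.camera('scene');cv2.imwrite('pics/s2.png',cv2.resize(im[130:310,160:420,::-1],None,fx=3,fy=3))"
```

```text
t 6.62 tcp [ 0.4906 -0.0705  0.2687] yaw 98.5 tilt [ 0.002 -0.    -1.   ] togo units [0.094 1.671 0.252] spin units -0.0 q [-0.59  0.06  0.68  1.97 -0.04  1.13  1.83] F [ 0.4 -0.2 -0.7] T [-0.05 -0.07  0.04] g 0.844
```

View pics/w2.png

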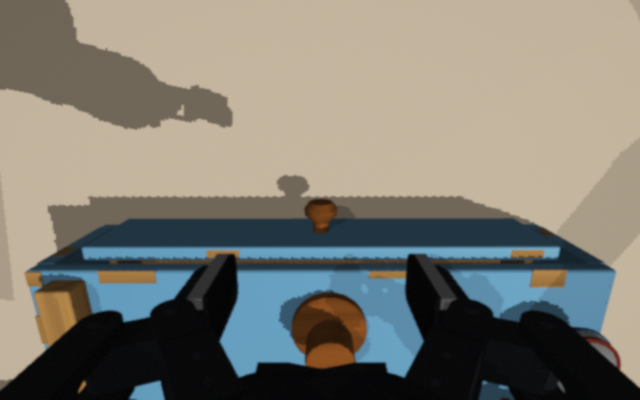

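View pics/t2.png

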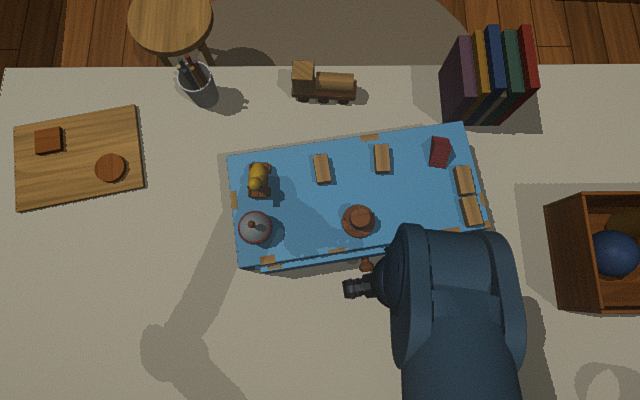

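View pics/s2.png

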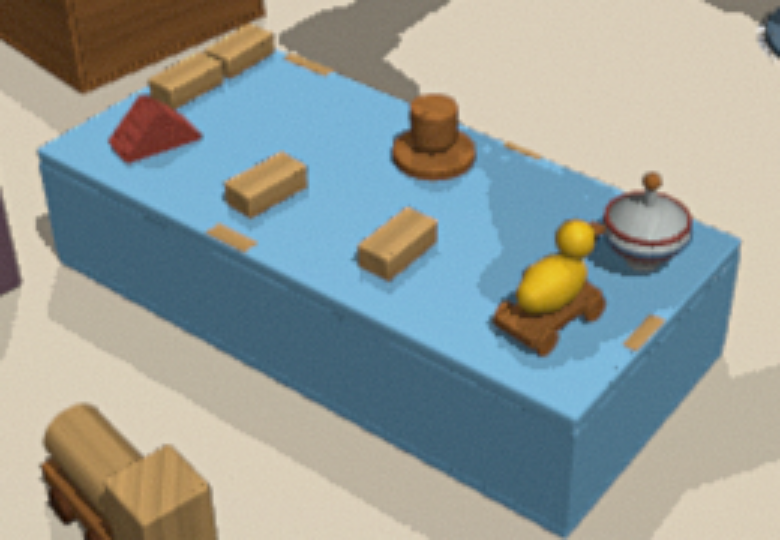

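The drawer now sits flush: the wrist view has the panel at v≈253 and the gap closed. The lock base is centred near (329,325) in the wrist view, and the knob top in the scene crop is near (434,103).

```bash
python3 -c "
from h import *
s=telemetry.state();C=cam('wrist',s)
for u,v,z in((329,326,.132),(291,326,.132),(367,326,.132),(200,248,.101),(450,248,.101)):
  P=onz(C,u,v,z);print('w',P.round(4),(P@ex).round(4),(P@ey).round(4))
C=cam('scene')
for u,v,z in((434/3+160,103/3+130,.170),(434/3+160,153/3+130,.132)):
  P=onz(C,u,v,z);print('s',P.round(4),(P@ex).round(4),(P@ey).round(4))
C=cam('top')
im=cv2.imread('pics/t2.png'); cv2.imwrite('pics/t2z.png',cv2.resize(im[190:250,320:400],None,fx=8,fy=8,interpolation=cv2.INTER_CUBIC))
"
```

```text
w [ 0.6075 -0.0485  0.132 ] 0.5935 -0.1386
w [ 0.6124 -0.0816  0.132 ] 0.5934 -0.172
w [ 0.6027 -0.0155  0.132 ] 0.5936 -0.1052
w [ 0.5647 -0.1741  0.101 ] 0.5325 -0.2564
w [0.5313 0.0526 0.101 ] 0.5332 -0.0272
s [ 0.6134 -0.0454  0.17  ] 0.5998 -0.1364
s [ 0.6238 -0.0348  0.132 ] 0.6116 -0.1274
```

View pics/t2z.png

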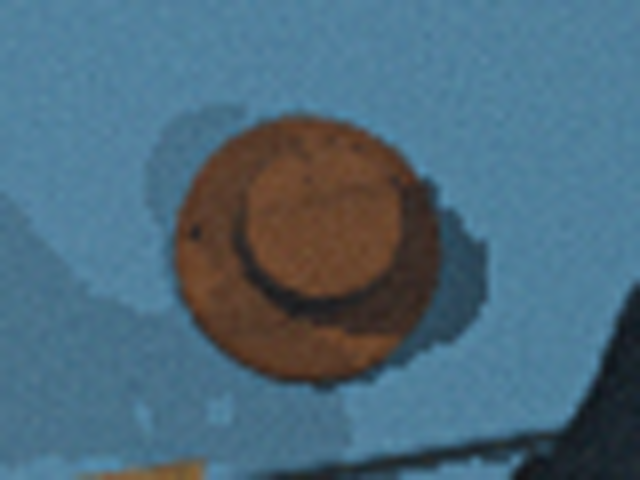

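```bash
python3 -c "
from h import *
C=cam('top')
for u,v,z in((360.4,217.75,.170),(358.5,221.25,.132)):
  P=onz(C,u,v,z);print('t',P.round(4),(P@ex).round(4),(P@ey).round(4))
p=.600*ex-.1365*ey; p[2]=.21;togo(p,98.6)
"
```

```text
t [ 0.6128 -0.0451  0.17  ] 0.5993 -0.136
t [ 0.6125 -0.0451  0.132 ] 0.599 -0.1359
t 6.78 tcp [ 0.4901 -0.0716  0.2683] yaw 98.4 tilt [ 0.    -0.001 -1.   ] togo units [0.106 1.68  0.777] spin units -0.001 q [-0.59  0.06  0.68  1.97 -0.04  1.13  1.83] F [1.  0.5 0.7] T [-0.05  0.03 -0.01] g 1.004
```

Call:
servo_tool:
  deltas:
    - {"translation": [0.05,0.4,0],"spin": 0}
    - {"translation": [0.05,0.5,0.1],"spin": 0}
    - {"translation": [0,0.5,0.1],"spin": 0}
    - {"translation": [0,0.27,0.1],"spin": 0}
    - {"translation": [0,0,0],"spin": 0}

```text
time: 7.4
tcp_pos: [0.6135, -0.0449, 0.2445]
orientation: [-0.0, 0.653, 0.757, -0.001]
force: [-0.8, 0.3, -1.1]
grip_width: 0.995
```

```bash
python3 -c "
from h import *
p=.5995*ex-.1363*ey; p[2]=.154;togo(p,98.6)
s=telemetry.state();im=viewer.camera('wrist');cv2.imwrite('pics/w3.png',im[:,:,::-1])
"
```

```text
t 7.4 tcp [ 0.6135 -0.0449  0.2445] yaw 98.5 tilt [-0.002 -0.002 -1.   ] togo units [-0.004 -0.003  1.206] spin units -0.001 q [-0.52  0.37  0.66  1.71 -0.25  1.14  1.93] F [-0.8  0.3 -1.1] T [-0.03  0.03 -0.02] g 0.995
```

View pics/w3.png

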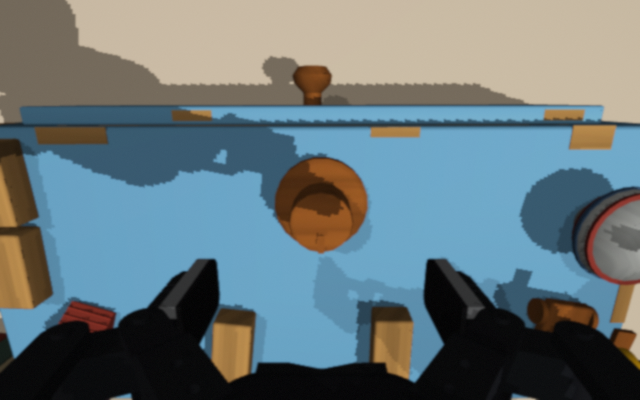

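The wrist view shows the knob centred between the jaws (base centre about (321,203), knob top about (321,222)), with the bricks well beyond the fingers.

```bash
python3 -c "
from h import *
s=telemetry.state();C=cam('wrist',s)
for u,v,z in((321,203,.132),(321,221,.170)):
  P=onz(C,u,v,z);print(P.round(4),(P@ex).round(4),(P@ey).round(4))
"
```

```text
[ 0.6124 -0.0468  0.132 ] 0.5986 -0.1376
[ 0.6128 -0.0467  0.17  ] 0.5989 -0.1376
```

Call:
servo_tool:
  deltas:
    - {"translation": [0,0,0.3],"spin": 0}
    - {"translation": [0,0,0.3],"spin": 0}
    - {"translation": [0,0,0.3],"spin": 0}
    - {"translation": [0,0,0.2],"spin": 0}
    - {"translation": [0,0,0.1],"spin": 0}

```text
time: 8.07
tcp_pos: [0.6121, -0.045, 0.1555]
orientation: [-0.0, 0.653, 0.757, -0.0]
force: [-0.3, -0.3, -0.9]
grip_width: 0.999
```

Call:
servo_tool:
  deltas:
    - {"translation": [0,0,0],"spin": 0}
    - {"translation": [0,0,0],"spin": 0}
    - {"translation": [0,0,0],"spin": 0}
    - {"translation": [0,0,0],"spin": 0}
    - {"translation": [0,0,0],"spin": 0}
  grip: 0
  newtons: 50

```text
time: 8.7
tcp_pos: [0.6137, -0.0451, 0.1573]
orientation: [0.001, 0.653, 0.757, 0.001]
force: [-1.7, -1.8, 5.2]
grip_width: 0.452
```

```bash
python3 -c "
from h import *
p=.5995*ex-.1363*ey; p[2]=.154;togo(p,98.6)
"
```

```text
t 8.7 tcp [ 0.6137 -0.0451  0.1573] yaw 98.5 tilt [ 0.002 -0.    -1.   ] togo units [-0.002 -0.008  0.044] spin units -0.001 q [-0.48  0.47  0.62  1.79 -0.32  0.98  1.98] F [-1.7 -1.8  5.2] T [-0.18  0.2   0.03] g 0.452
```

Call:
servo_tool:
  deltas:
    - {"translation": [0,0,-0.04],"spin": 0}
    - {"translation": [0,0,-0.04],"spin": 0}
    - {"translation": [0,0,-0.04],"spin": 0}
    - {"translation": [0,0,-0.03],"spin": 0}
    - {"translation": [0,0,0],"spin": 0}

```text
time: 9.32
tcp_pos: [0.6135, -0.0451, 0.1678]
orientation: [0.001, 0.653, 0.757, 0.0]
force: [4.2, -3.0, -2.3]
grip_width: 0.452
```

```bash
python3 -c "
from h import *
p=.5995*ex-.1363*ey; p[2]=.154;togo(p,98.6)
im=viewer.camera('scene');cv2.imwrite('pics/s3.png',cv2.resize(im[100:280,180:440,::-1],None,fx=3,fy=3))
"
```

```text
t 9.32 tcp [ 0.6135 -0.0451  0.1678] yaw 98.5 tilt [ 0.002 -0.001 -1.   ] togo units [-0.002 -0.006  0.183] spin units -0.001 q [-0.49  0.46  0.62  1.78 -0.31  1.    1.98] F [ 4.2 -3.  -2.3] T [-0.6  -0.87 -0.01] g 0.452
```

View pics/s3.png

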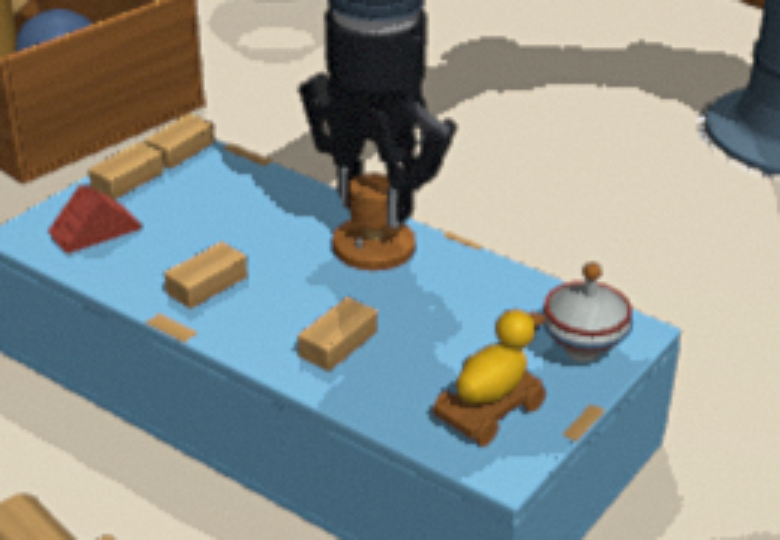

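The scene view shows the knob between the pads, raised off its base. TCP rose 10.5 mm; I'll pull a little further to find the top stop.

Call:
servo_tool:
  deltas:
    - {"translation": [0,0,-0.02],"spin": 0}
    - {"translation": [0,0,-0.01],"spin": 0}
    - {"translation": [0,0,0],"spin": 0}

```text
time: 9.75
tcp_pos: [0.6135, -0.0451, 0.1695]
orientation: [0.001, 0.653, 0.757, 0.0]
force: [5.0, -4.1, -5.1]
grip_width: 0.449
```

Call:
servo_tool:
  deltas:
    - {"translation": [0,0,0],"spin": 0.03}
    - {"translation": [0,0,0],"spin": 0.03}
    - {"translation": [0,0,0],"spin": 0.03}
    - {"translation": [0,0,0],"spin": 0.03}
    - {"translation": [0,0,0],"spin": 0.03}

```text
time: 10.38
tcp_pos: [0.6136, -0.0445, 0.1695]
orientation: [0.001, 0.812, 0.583, 0.001]
force: [5.2, -2.5, -4.2]
grip_width: 0.455
```

```bash
python3 -c "
from h import *
p=.5995*ex-.1363*ey; p[2]=.1695;togo(p,98.6)
im=viewer.camera('wrist');cv2.imwrite('pics/w4.png',im[:,:,::-1])
"
```

```text
t 10.38 tcp [ 0.6136 -0.0445  0.1695] yaw 71.3 tilt [ 0.002 -0.    -1.   ] togo units [-0.012 -0.002 -0.   ] spin units -0.151 q [-0.56  0.48  0.73  1.78 -0.37  1.02  1.55] F [ 5.2 -2.5 -4.2] T [-0.6  -1.13  0.02] g 0.455
```

View pics/w4.png

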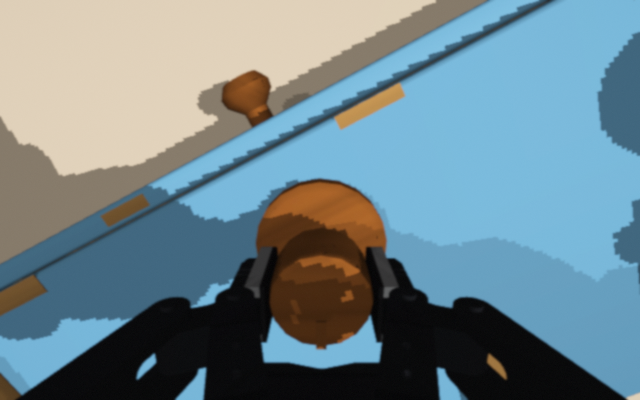

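The wrist view shows the knob between the pads, with the rib's end at (321,346). That is the same place in the tool frame as before the turn, so the knob is turning with the jaws.

Call:
servo_tool:
  deltas:
    - {"translation": [0,0,0],"spin": 0.035}
    - {"translation": [0,0,0],"spin": 0.035}
    - {"translation": [0,0,0],"spin": 0.035}
    - {"translation": [0,0,0],"spin": 0.035}
    - {"translation": [0,0,0],"spin": 0.035}

```text
time: 11.05
tcp_pos: [0.614, -0.044, 0.1695]
orientation: [0.0, 0.94, 0.341, 0.001]
force: [5.8, -3.4, -5.7]
grip_width: 0.452
```

Call:
servo_tool:
  deltas:
    - {"translation": [0,0,0],"spin": 0.035}
    - {"translation": [0,0,0],"spin": 0.035}
    - {"translation": [0,0,0],"spin": 0.035}
    - {"translation": [0,0,0],"spin": 0.035}
    - {"translation": [0,0,0],"spin": 0.01}

```text
time: 11.68
tcp_pos: [0.6145, -0.0438, 0.1695]
orientation: [0.0, 0.994, 0.113, 0.002]
force: [5.8, -2.6, -5.5]
grip_width: 0.451
```

```bash
python3 -c "
from h import *
p=.5995*ex-.1363*ey; p[2]=.1695;togo(p,98.5-np.degrees(1.6))
"
```

```text
t 11.68 tcp [ 0.6145 -0.0438  0.1695] yaw 13.0 tilt [ 0.004 -0.    -1.   ] togo units [-0.023  0.016 -0.   ] spin units 0.034 q [-0.72  0.57  0.96  1.79 -0.53  1.06  0.66] F [ 5.8 -2.6 -5.5] T [-0.59 -1.61  0.04] g 0.451
```

Call:
servo_tool:
  deltas:
    - {"translation": [0,0,0],"spin": 0.034}
    - {"translation": [0,0,0.04],"spin": 0}
    - {"translation": [0,0,0.04],"spin": 0}
    - {"translation": [0,0,0.04],"spin": 0}
    - {"translation": [0,0,0.02],"spin": 0}

```text
time: 12.3
tcp_pos: [0.6148, -0.0438, 0.1636]
orientation: [-0.002, 0.998, 0.061, 0.002]
force: [-3.2, 2.3, 25.3]
grip_width: 0.456
```

Call:
servo_tool:
  deltas:
    - {"translation": [0,0,0.02],"spin": 0}
    - {"translation": [0,0,0],"spin": 0}

```text
time: 12.55
tcp_pos: [0.6148, -0.0438, 0.1633]
orientation: [-0.002, 0.998, 0.061, 0.002]
force: [-4.8, 2.9, 26.3]
grip_width: 0.457
```

Call:
servo_tool:
  deltas:
    - {"translation": [0,0,-0.04],"spin": 0}
    - {"translation": [0,0,0],"spin": 0}

```text
time: 12.8
tcp_pos: [0.6147, -0.0438, 0.164]
orientation: [-0.001, 0.998, 0.06, 0.002]
force: [0.5, 0.6, 14.3]
grip_width: 0.455
```

Call:
servo_tool:
  deltas:
    - {"translation": [0,0,-0.02],"spin": 0}
    - {"translation": [0,0,0],"spin": 0}

```text
time: 13.05
tcp_pos: [0.6147, -0.0438, 0.1644]
orientation: [-0.001, 0.998, 0.06, 0.002]
force: [3.4, 0.1, 8.2]
grip_width: 0.451
```

Call:
servo_tool:
  deltas:
    - {"translation": [0,0,-0.02],"spin": 0}
    - {"translation": [0,0,0],"spin": 0}

```text
time: 13.3
tcp_pos: [0.6147, -0.0439, 0.1647]
orientation: [-0.0, 0.998, 0.06, 0.002]
force: [5.4, -0.8, 3.4]
grip_width: 0.452
```

Call:
servo_tool:
  deltas:
    - {"translation": [0,0,-0.02],"spin": 0}
    - {"translation": [0,0,0],"spin": 0}

```text
time: 13.55
tcp_pos: [0.6146, -0.0439, 0.1653]
orientation: [0.0, 0.998, 0.06, 0.002]
force: [6.7, -1.2, -0.2]
grip_width: 0.456
```

Call:
servo_tool:
  deltas:
    - {"translation": [0,0,-0.04],"spin": 0}
    - {"translation": [0,0,0],"spin": 0.03}
    - {"translation": [0,0,0.05],"spin": 0}
    - {"translation": [0,0,0.04],"spin": 0}
    - {"translation": [0,0,0],"spin": 0}

```text
time: 14.18
tcp_pos: [0.6148, -0.0438, 0.164]
orientation: [-0.001, 1.0, 0.013, 0.002]
force: [2.9, 0.3, 11.0]
grip_width: 0.45
```

```bash
python3 -c "
from h import *
p=.5995*ex-.1363*ey; p[2]=.1695;togo(p,98.5-np.degrees(1.7))
"
```

```text
t 14.18 tcp [ 0.6148 -0.0438  0.164 ] yaw 1.5 tilt [ 0.004  0.002 -1.   ] togo units [-0.023  0.02  -0.073] spin units 0.002 q [-0.74  0.6   1.    1.79 -0.58  1.07  0.49] F [ 2.9  0.3 11. ] T [-0.13 -0.5  -0.02] g 0.45
```

Call:
servo_tool:
  deltas:
    - {"translation": [0,0,-0.05],"spin": 0}
    - {"translation": [0,0,-0.04],"spin": 0}
    - {"translation": [0,0,0],"spin": 0}

```text
time: 14.55
tcp_pos: [0.6147, -0.0439, 0.1682]
orientation: [0.0, 1.0, 0.013, 0.002]
force: [6.8, -0.7, -0.9]
grip_width: 0.452
```

Call:
servo_tool:
  deltas:
    - {"translation": [0,0,0],"spin": 0.035}
    - {"translation": [0,0,0],"spin": 0}
    - {"translation": [0,0,0.05],"spin": 0}
    - {"translation": [0,0,0.04],"spin": 0}
    - {"translation": [0,0,0],"spin": 0}

```text
time: 15.18
tcp_pos: [0.615, -0.0438, 0.164]
orientation: [-0.001, 0.999, -0.042, 0.002]
force: [2.5, 1.4, 12.3]
grip_width: 0.458
```

Call:
servo_tool:
  deltas:
    - {"translation": [0,0,-0.09],"spin": 0}
    - {"translation": [0,0,0],"spin": 0.035}
    - {"translation": [0,0,0.05],"spin": 0}
    - {"translation": [0,0,0.04],"spin": 0}
    - {"translation": [0,0,0],"spin": 0}

```text
time: 15.8
tcp_pos: [0.6151, -0.0439, 0.1637]
orientation: [-0.001, 0.995, -0.097, 0.002]
force: [3.2, 0.2, 10.6]
grip_width: 0.456
```

Call:
servo_tool:
  deltas:
    - {"translation": [0,0,-0.09],"spin": 0}
    - {"translation": [0,0,0],"spin": 0}
    - {"translation": [0,0,0],"spin": 0}

```text
time: 16.18
tcp_pos: [0.615, -0.044, 0.1689]
orientation: [-0.0, 0.995, -0.097, 0.002]
force: [7.4, -1.9, 2.9]
grip_width: 0.451
```

Call:
servo_tool:
  deltas:
    - {"translation": [0,0,0],"spin": 0.035}
    - {"translation": [0,0,0],"spin": 0}
    - {"translation": [0,0,0.05],"spin": 0}
    - {"translation": [0,0,0.04],"spin": 0}
    - {"translation": [0,0,0],"spin": 0}
  newtons: 80

```text
time: 16.8
tcp_pos: [0.6151, -0.0441, 0.1618]
orientation: [-0.0, 0.988, -0.151, 0.003]
force: [6.7, -2.0, 0.3]
grip_width: 0.445
```

```bash
python3 -c "
from h import *
p=.5995*ex-.1363*ey; p[2]=.1695;togo(p,98.5-np.degrees(2.02))
im=viewer.camera('wrist');cv2.imwrite('pics/w5.png',im[:,:,::-1])
"
```

```text
t 16.8 tcp [ 0.6151 -0.0441  0.1618] yaw -17.4 tilt [ 0.005  0.    -1.   ] togo units [-0.019  0.024 -0.102] spin units -0.001 q [-0.78  0.65  1.07  1.8  -0.64  1.09  0.21] F [ 6.7 -2.   0.3] T [-0.4  -1.67 -0.11] g 0.445
```

View pics/w5.png

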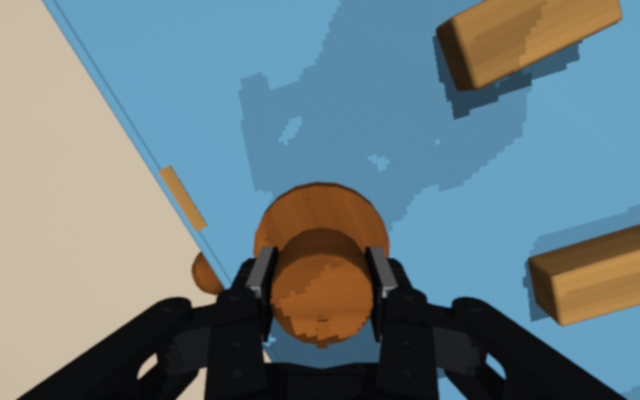

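The knob went past the ledge at 2.02 rad (z = 0.1618, force near zero), and the rib is still aligned with the tool. Pushing home.

Call:
servo_tool:
  deltas:
    - {"translation": [0,0,0.03],"spin": 0}
    - {"translation": [0,0,0.02],"spin": 0}
    - {"translation": [0,0,0],"spin": 0}

```text
time: 17.23
tcp_pos: [0.615, -0.044, 0.1586]
orientation: [-0.001, 0.988, -0.151, 0.002]
force: [5.9, -1.2, 1.9]
grip_width: 0.446
```

Call:
servo_tool:
  deltas:
    - {"translation": [0,0,0.02],"spin": 0}
    - {"translation": [0,0,0.01],"spin": 0}
    - {"translation": [0,0,0],"spin": 0}

```text
time: 17.6
tcp_pos: [0.6151, -0.0441, 0.1574]
orientation: [-0.001, 0.988, -0.151, 0.002]
force: [4.8, 0.1, 8.8]
grip_width: 0.446
```

Call:
servo_tool:
  deltas:
    - {"translation": [0,0,0.02],"spin": 0}
    - {"translation": [0,0,0],"spin": 0}

```text
time: 17.85
tcp_pos: [0.6151, -0.0441, 0.1573]
orientation: [-0.002, 0.988, -0.151, 0.002]
force: [1.2, 0.6, 15.1]
grip_width: 0.447
```

Call:
servo_tool:
  deltas:
    - {"translation": [0,0,0.01],"spin": 0}
    - {"translation": [0,0,0],"spin": 0}

```text
time: 18.1
tcp_pos: [0.6151, -0.0441, 0.1573]
orientation: [-0.002, 0.988, -0.152, 0.002]
force: [-0.1, 0.8, 18.8]
grip_width: 0.446
```

Call:
servo_tool:
  deltas:
    - {"translation": [0,0,-0.04],"spin": 0}
    - {"translation": [0,0,0],"spin": 0}

```text
time: 18.35
tcp_pos: [0.615, -0.0441, 0.1575]
orientation: [-0.001, 0.988, -0.151, 0.002]
force: [6.5, -1.4, 4.9]
grip_width: 0.446
```

Call:
servo_tool:
  deltas:
    - {"translation": [0,0,0],"spin": 0}
    - {"translation": [0,0,0],"spin": 0}
    - {"translation": [0,0,0],"spin": 0}
    - {"translation": [0,0,0],"spin": 0}
  grip: 1

```text
time: 18.85
tcp_pos: [0.612, -0.0443, 0.1554]
orientation: [-0.0, 0.988, -0.151, -0.001]
force: [-0.2, -0.1, -0.4]
grip_width: 1.004
```

Call:
servo_tool:
  deltas:
    - {"translation": [0,0,-0.2],"spin": 0}
    - {"translation": [0,0,-0.4],"spin": 0}
    - {"translation": [0,0,-0.4],"spin": 0}

```text
time: 19.23
tcp_pos: [0.6129, -0.0448, 0.2328]
orientation: [0.0, 0.988, -0.152, 0.0]
force: [0.4, 0.3, 0.3]
grip_width: 1.003
```

```bash
python3 -c "
from h import *
p=.5993*ex-.1366*ey; p[2]=.190;togo(p,98.5-np.degrees(2.02))
im=viewer.camera('wrist');cv2.imwrite('pics/w6.png',im[:,:,::-1])
im=viewer.camera('scene');cv2.imwrite('pics/s6.png',cv2.resize(im[100:280,180:440,::-1],None,fx=3,fy=3))
"
```

```text
t 19.23 tcp [ 0.6129 -0.0448  0.2328] yaw -17.4 tilt [ 0. -0. -1.] togo units [0.004 0.011 0.57 ] spin units -0.001 q [-0.84  0.58  1.15  1.74 -0.56  1.2   0.16] F [0.4 0.3 0.3] T [-0.04 -0.06 -0.  ] g 1.003
```

View pics/w6.png

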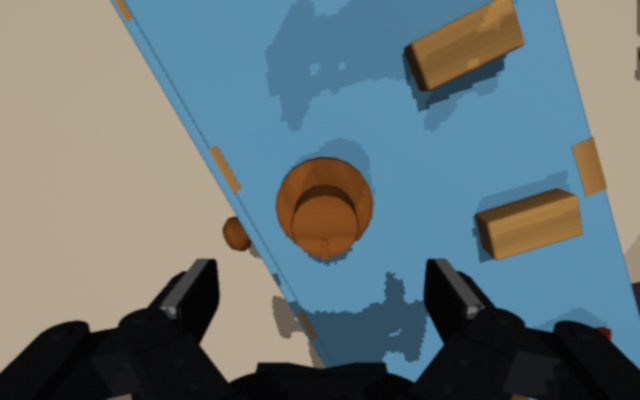

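View pics/s6.png

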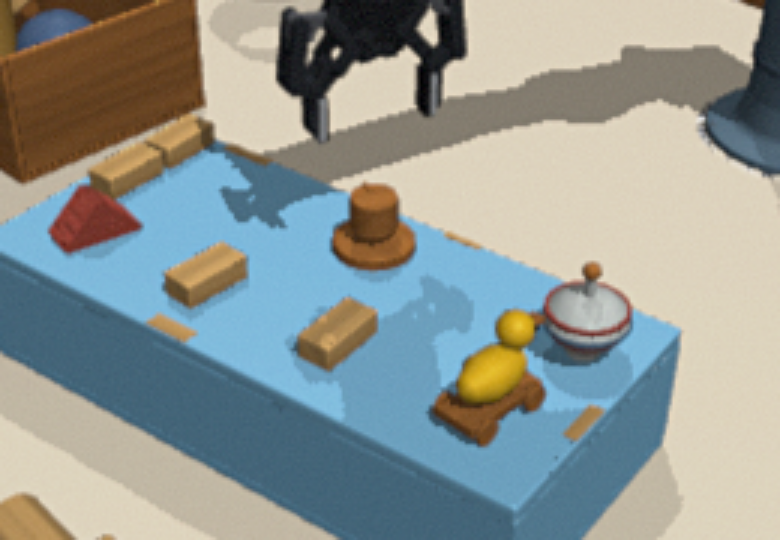

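Both views show the knob low again over its base, with its rib end turned, the toys unmoved and the drawer flush. As a seating check I'll close the empty jaws and press lightly on the knob's top.

Call:
servo_tool:
  deltas:
    - {"translation": [0,0.01,0],"spin": 0}
    - {"translation": [0,0,0],"spin": 0}
    - {"translation": [0,0,0],"spin": 0}
    - {"translation": [0,0,0],"spin": 0}
    - {"translation": [0,0,0],"spin": 0}
  grip: 0
  newtons: 40

```text
time: 19.95
tcp_pos: [0.6125, -0.0452, 0.2307]
orientation: [0.0, 0.988, -0.151, -0.0]
force: [0.2, -0.9, 0.3]
grip_width: -0.0
```

Call:
servo_tool:
  deltas:
    - {"translation": [0,0,0.25],"spin": 0}
    - {"translation": [0,0,0.2],"spin": 0}
    - {"translation": [0,0,0.08],"spin": 0}
    - {"translation": [0,0,0],"spin": 0}

```text
time: 20.45
tcp_pos: [0.6121, -0.0452, 0.1903]
orientation: [0.0, 0.988, -0.151, -0.001]
force: [0.8, -0.2, 0.7]
grip_width: 0.0
```

Call:
servo_tool:
  deltas:
    - {"translation": [0,0,0.02],"spin": 0}
    - {"translation": [0,0,0.02],"spin": 0}
    - {"translation": [0,0,0],"spin": 0}

```text
time: 20.82
tcp_pos: [0.6127, -0.0452, 0.1885]
orientation: [-0.0, 0.988, -0.151, 0.0]
force: [-0.1, -0.6, -0.2]
grip_width: -0.002
```

Call:
servo_tool:
  deltas:
    - {"translation": [0,0,0.02],"spin": 0}
    - {"translation": [0,0,0],"spin": 0}

```text
time: 21.08
tcp_pos: [0.613, -0.0453, 0.1872]
orientation: [-0.0, 0.988, -0.151, 0.0]
force: [-0.2, -0.3, 1.2]
grip_width: -0.001
```

Call:
servo_tool:
  deltas:
    - {"translation": [0,0,0.015],"spin": 0}
    - {"translation": [0,0,0],"spin": 0}

```text
time: 21.32
tcp_pos: [0.6131, -0.0454, 0.1872]
orientation: [-0.0, 0.988, -0.151, 0.0]
force: [-2.0, 0.4, 7.3]
grip_width: -0.003
```

Call:
servo_tool:
  deltas:
    - {"translation": [0,0,0.015],"spin": 0}
    - {"translation": [0,0,0],"spin": 0}

```text
time: 21.58
tcp_pos: [0.6133, -0.0455, 0.1871]
orientation: [-0.001, 0.988, -0.151, 0.0]
force: [-4.2, 1.2, 12.0]
grip_width: -0.007
```

Call:
servo_tool:
  deltas:
    - {"translation": [0,0,-0.2],"spin": 0}
    - {"translation": [0,0,-0.5],"spin": 0}
    - {"translation": [0,0,-0.6],"spin": 0}
    - {"translation": [0,0,0],"spin": 0}

```text
time: 22.08
tcp_pos: [0.615, -0.0465, 0.2864]
orientation: [-0.0, 0.988, -0.152, 0.004]
force: [0.0, 0.1, 0.0]
grip_width: 0.003
```

```bash
python3 -c "
from h import *
p=.5993*ex-.1366*ey; p[2]=.3;togo(p,98.5-np.degrees(2.02))
im=viewer.camera('top');cv2.imwrite('pics/t7.png',im[:,:,::-1])
im=viewer.camera('wrist');cv2.imwrite('pics/w7.png',im[:,:,::-1])
"
```

```text
t 22.07 tcp [ 0.615  -0.0465  0.2864] yaw -17.4 tilt [ 0.008 -0.001 -1.   ] togo units [-0.028 -0.002 -0.182] spin units -0.001 q [-0.87  0.53  1.2   1.68 -0.51  1.28  0.13] F [0.  0.1 0. ] T [-0.02  0.   -0.05] g 0.003
```

View pics/t7.png

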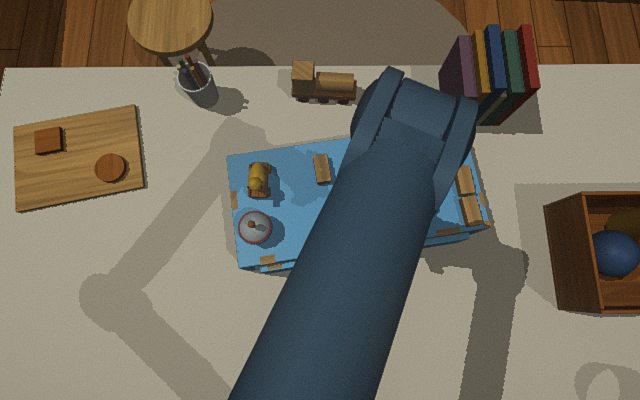

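View pics/w7.png

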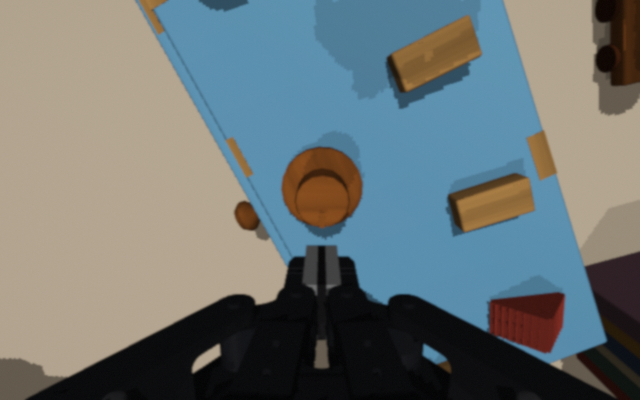

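The knob's top stopped the tool firmly at 0.170 m (12 N, no sinking). The arm is clear, the toys stand as before, and the drawer is flush.

```bash
python3 -c "
from cell import order
print(order.job_done())"
```

```text
the job is handed in; nothing more can be done
None
```

The drawer is pushed shut and the child lock is turned to its locked seat and pushed home. The job was handed in at about 22 s of the 67 s allowed, with the arm clear and touching nothing.

**Drawer:** I pushed it by its face to a firm stop, where 11 N gave no more travel. Pictures afterwards show the panel flush. I did not tug on the drawer to test the bolt.

**Lock:** I pulled the knob up about 12 mm and turned it clockwise, probing for the seat every 0.1 rad or so from 1.6 rad. It sank past the ledge at about 2.02 rad and I pushed it home there.

**Last checks:**
- With the gripper off the knob, I pressed its top with closed fingers. It held firm at 12 N with its top at 0.170 m, the height given for fully in.
- The last wrist and top views show the drawer still flush. The toys looked unmoved in every view, but in the last ones the arm hides part of the deck.

**What went less well:**
- My first probe pressed the ledge with about 26 N, more than the 15 N advised. I backed off at once, and later probes stayed at 11–12 N.
- The first push home reached about 19 N against the bottom stop.

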